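# Feed a coupon with one turn of the hand wheel

## Task

Feed the brown test coupon along its guide: push the red upright handle of the feeder's grey hand wheel round clockwise, as seen from above, through exactly one full turn, so that the handle ends where it began, then take the hand clear. Only push gently on the handle with the fingertips, without gripping it, and keep off the wheel's rim and spokes. Do not touch the coupon or the pusher, and leave the loose things around undisturbed.

Things in the scene. Friction and masses are not known exactly. Their poses are not given: they have to be found in the camera images.
- feeder: coupon feeder bolted to the table: aluminium base plate 100 x 235 x 12 mm with a blue gear housing (66 x 70 mm, top at 72 mm) under a grey hand wheel. Origin on the table surface, straight below the wheel's axis; z up; the guide channel for the coupon (40 mm wide, floor 12 mm above the table, two rails 16 mm high) runs along its -y axis up to an end stop 173 mm from the origin.
- wheel (a joint): angle of the hand wheel (rad) about its upright axis; grows as the wheel turns clockwise seen from above; one turn is 6.283. At 0 the handle lies on the feeder's -x side; it starts somewhere between -0.8 and 0.8. Stops at -1.2 and 9.4. It turns with light even friction (about 2 to 3 N at the handle), stays where it is left and does not coast. One turn moves the pusher 24 mm.
- wheel_center (a point): centre of the hand wheel, on its axis at the middle of the rim's thickness, 95 mm above the table. Rim 110 mm across to its centre line, round bar 12 mm thick (top at 101 mm), three spokes, hub 32 mm across with its top at 104 mm.
- handle_mid (a point): middle of the red upright handle on the wheel's rim, 55 mm from the wheel's axis, 125 mm above the table. Round, 18 mm thick and thinner at its foot; it stands from 100 to 145 mm above the table and nothing else there is higher than 104 mm.
- handle: the same red handle, a sleeve that spins freely on its own pin; origin at its foot in the middle of the rim (95 mm above the table)
- pusher: black pusher block (35 mm wide, 45 mm high above the table) on a steel quill, that the wheel drives along the feeder's -y axis
- pusher_face (a point): middle of the pusher's face that meets the coupon, 23.5 mm above the table
- test_coupon_center (a point): centre of the brown test coupon, 36 x 50 x 12 mm, loose, flat in the guide channel with its long side along the channel, 0.5 to 7.5 mm in front of the pusher's face at the start
- test_coupon: the same brown coupon; origin in the middle of its underside
- spare_die_center (a point): centre of a loose grey die, 30 x 40 x 20 mm; a bystander
- collar0_center (a point): centre of a loose orange collar, 26 mm across, 10 mm high; a bystander
- screwdriver0_center (a point): centre of a loose yellow-handled screwdriver, 190 mm long, 26 mm high; a bystander
- marker_pen_center (a point): centre of a loose blue pen, 140 mm long, 11 mm high; a bystander
Not all that is in view belongs to the job. There is more than one size of the test_coupon; the job needs the smallest.

How it is judged (in metres and radians):
On the way:
1. the handle is being pushed by the fingers through the far half of the turn (distance of handle_mid from where it was at the start of the episode above 0.085 m and distance of pusher_face from where it was at the start of the episode above 0.006 m and contact force between the fingers and handle above 0.3 N), for 0.05 s.
At the end, for the whole second after the job is handed in: The wheel has made one clockwise turn: the pusher has advanced 24 mm (+-3), the handle stands within 12 mm of where it began (about 12 degrees) and the wheel is at rest; the coupon has been fed more than 12 mm and lies flat and still in its channel (distance of handle_mid from where it was at the start of the episode below 0.012 m and distance of pusher_face from where it was at the start of the episode between 0.021 and 0.027 m and velocity of joint wheel between -0.05 and 0.05 rad/s and distance of test_coupon_center from where it was at the start of the episode above 0.012 m and x of test_coupon_center in the frame of feeder between -0.006 and 0.006 m and z of test_coupon_center in the frame of feeder below 0.022 m and linear speed of test_coupon below 0.02 m/s); the robot touches nothing.
It fails at once if the wheel is turned more than one and a quarter turns (distance of pusher_face from where it was at the start of the episode above 0.03 m).
It fails at once if the handle is gripped or pushed hard (over 20 N) (contact force between the fingers and handle above 20 N).
It fails at once if the robot pushes on the feeder (rim, spokes, hub, pusher, housing; over 3 N) elsewhere than at the handle (contact force between any of the fingers, the arm and feeder above 3 N and contact force between the fingers and handle below 0.3 N).
It fails at once if the robot touches the coupon or the pusher, or the coupon leaves its channel (contact force between any of the fingers, the arm and test_coupon above 0.5 N or contact force between any of the fingers, the arm and pusher above 0.5 N or height (world z) of test_coupon_center above 0.028 m).
It fails at once if a loose thing nearby (die, collar, screwdriver, pen) is moved over 15 mm or lifted (distance of any of spare_die_center, collar0_center, screwdriver0_center, marker_pen_center from where it was at the start of the episode above 0.015 m).
It also fails if it takes over 64 s, if anything falls off the work surface, if the arm or the gripper's body presses on something with over 40 N, if the wrist force passes 120 N, or if a joint passes its speed limit or range.

## Robot

A 6-joint arm with a two-finger parallel gripper is mounted at the origin on a cart in front of the work surface, level with it; the furniture and walls round the work are solid. World frame = base frame: x ahead of the robot, y to its left, z up, the work surface at z = 0. Lengths are in mm, angles in rad, forces in N, time in s.
With the tool pointing down it reaches from about 300 to 775 mm from the base axis. Payload 14.6 kg.
Tool frame: the origin (TCP) lies at the very end of the fingers, on their centre line; the grasp point (between the pads) lies 19 mm behind it; z points along the fingers, y is the line along which they close (so a half turn about z gives the same grasp; the last joint's range is limited). The gripper opens to 94 mm and grips with 3 to 60 N. Pads are 16 mm wide; open, the fingers measure 119 mm over their backs; the gripper's body (75 mm by 177 mm) begins 78 mm behind the grasp point.
Start: joints at [-1.206, 0.3, 1.521, -0, 1.321, -0.067], TCP at [230.17, -499.511, 205.446] pointing down, gripper open.
Joint ranges: [-3.03, 3.03], [-0.79, 2.21], [0.23, 2.52], [-1.04, 4.18], [0, 3.07], [-2.55, 2.55]. Speed limits (rad/s): [2.22, 2.22, 2.57, 3.14, 3.14, 3.14].

## Interface

Orientations are given as [roll, pitch, yaw] about the fixed x, y, z axes, in that order (R = Rz(yaw) Ry(pitch) Rx(roll)).
In Python, from cell import manip, eyes, ticket gives the robot as it stands. The module is installed in compiled form; this text tells all that it offers.
- The arm moves only by the tool arm_command, never from a script. Its argument "plan" is a list of rows, each a list of 5 numbers: the opening, from -1 (shut) to 1 (fully open), then the shift along the tool's x, y, z in m, then the turn about the tool's z in rad. In form: [[jaw, dx, dy, dz, roll], ...]. A call has 1 to 20 rows; each row shifts and turns the commanded pose from where the row before left it, along the tool's axes as they then stand; what a row does not reach is not made up. A row lasts 1/8 s, in which the tool goes at most 62.5 mm and 10.7 degrees, less where a joint would pass 70% of its speed; a pose out of reach is approached as far as the arm can. A call is refused whole if a number of a shift passes 0.0625 or a number of a turn 0.188, either way. A call with a gripper value outside its range is refused whole. The fingers move at their own pace and stop on an object; "newtons" is the grip in N (left out, the last holds). Time passes only in rows, so rows that do not move let the fingers close. It gives the time, the measured TCP pose, the force, the opening and the grip force at its end, in the units of the state.
- manip.read_state(): the state, without advancing time (a new reading comes with each control period).
- eyes.camera(name): name is "scene" or "top"; returns a dict with "img" (384x512x3 uint8, blue, green, red), "z_map" (384x512 float32, mm along the optical axis (not along the pixel's ray), 0 where there is no reading), "fx", "fy", "cx", "cy" (pixels), "eye" and "orientation" of the camera in the world. Camera axes: x right, y down, z forward; pixel columns grow to the right and rows downward; lengths in mm; the calibration is good to about 2 mm. A picture is of the moment at which its call begins.
- ticket.sign_off(): hands the job in; it is judged then, once.
The state is a dict: "clock": time; "joints": joint angles; "qd": joint speeds; "effort": joint torques, N m; "eef_pos": TCP position; "eef_rot": TCP orientation; "wrist_force": force on the tool from outside, world axes, zero at the start; "moment": the same for the moment, N m; "finger_gap": finger opening in mm; "finger_force": force on a finger pad.
Only numpy, scipy, OpenCV 4.12 (cv2) and the standard library are available. Lean on these libraries where they do the work, as an engineer would, in place of code of your own. Each camera call takes 0.05 s, during which the arm holds its last target. There are 200 camera calls.

## Working session

There is one attempt and no reset: what is moved stays moved. The work goes in short steps, Python scripts to look and compute and a tool call to move; the robot and the scene stay as the last step left them, time stands still between calls to the robot, and variables do not carry over. Pictures are saved under pics/ and viewed, at most 10 in all, crops included, and the job is handed in when it is done.

Besides the shell and the picture viewer there is one more tool, called by a JSON object that holds its "fn" and its "kwargs". arm_command: Moves the arm, as the interface text tells. Its arguments: {"type":"object","properties":{"plan":{"type":"array"},"newtons":{"type":"number"}},"required":["plan"]}

```bash
mkdir -p pics; cat > h.py <<'E'
import numpy as np,cv2
from cell import manip,eyes,ticket
from scipy.spatial.transform import Rotation as R
def rot(o):
    o=np.array(o,float)
    return o if o.shape==(3,3) else (R.from_euler('xyz',o).as_matrix() if o.size==3 else R.from_quat(o).as_matrix())
def pts(c):
    z=c['z_map'];v,u=np.mgrid[:z.shape[0],:z.shape[1]]
    p=np.stack([(u-c['cx'])/c['fx']*z,(v-c['cy'])/c['fy']*z,z],-1)
    return p@rot(c['orientation']).T+np.array(c['eye'])
def ray(c,u,v,h):
    d=rot(c['orientation'])@np.array([(u-c['cx'])/c['fx'],(v-c['cy'])/c['fy'],1]);e=np.array(c['eye'])
    return e+d*(h-e[2])/d[2]
E
python3 - <<'E'
from h import *
s=manip.read_state();print(s)
for n in('scene','top'):
    c=eyes.camera(n);print(n,c['fx'],c['cx'],c['cy'],c['eye'],c['orientation'])
    cv2.imwrite(f'pics/{n}.png',cv2.resize(c['img'],(800,600),interpolation=cv2.INTER_CUBIC))
    P=pts(c);hsv=cv2.cvtColor(c['img'],cv2.COLOR_BGR2HSV)
    m=((hsv[...,0]<6)|(hsv[...,0]>174))&(hsv[...,1]>150)&(hsv[...,2]>60)
    k,l,st,ce=cv2.connectedComponentsWithStats(m.astype('uint8'))
    for i in range(1,k):
        if st[i,4]>15: q=P[(l==i)&(c['z_map']>0)];print(st[i],ce[i],np.median(q,0),q.max(0),q.min(0))
E
```

```text
{'clock': 0.0, 'joints': array([-1.20557909e+00,  3.00455038e-01,  1.52157716e+00,  1.42188784e-05,
        1.32069312e+00, -6.66050972e-02]), 'qd': array([-0.00065026, -0.00120696,  0.00012134,  0.00119979, -0.00042881,
        0.00058356]), 'effort': array([ 6.57914079e-04, -5.31807339e+01, -3.52734125e+01,  7.08531705e-02,
        2.44307349e-02, -1.10035855e-04]), 'eef_pos': array([ 230.09502023, -499.27074763,  204.89680036]), 'eef_rot': array([-3.14046342e+00, -8.91270631e-05,  4.31818753e-01]), 'wrist_force': array([0.16698211, 0.16381708, 0.0465834 ]), 'moment': array([-0.03875354, -0.01783316,  0.01877678]), 'finger_force': 0.0, 'finger_gap': 94.09124391223322}
scene 396.1602433317778 261.370999652395 192.97521180137937 [ 291.8932741  -541.6837198   751.34955091] [-2.41207977 -0.0141028  -0.48576422]
[318  91   8   6  33] [321.42424242  93.66666667] [937.33231698 270.51608752  62.30634953] [952.23579018 283.08135685  65.78566862] [926.23281898 258.19774262  59.55740337]
[335 113  26  24 358] [345.90502793 124.70670391] [940.61003458 145.08205573  31.341282  ] [993.59228294 1
[... 572 characters left out ...]
12  10   9  61] [117.44262295  16.29508197] [936.94552618 272.51621615  61.69315362] [947.67051985 283.00585401  65.16446366] [925.23570856 262.89363558  57.63710847]
[158  15  27  19 393] [172.24173028  23.48600509] [937.05679229 151.29129143  38.94731541] [977.44352892 184.52843293  46.87735302] [926.6653804  127.86541072  -1.79818713]
[331  32  23  17 178] [342.23595506  39.73033708] [ 867.5410836  -243.92424335  104.41162893] [ 948.19278652 -222.41517949  124.22805419] [ 860.27291406 -294.57573137   -2.74999877]
[213 221   8  10  62] [216.29032258 225.69354839] [450.04097716  18.25036643 144.33181472] [458.51808212  35.64612412 147.72976958] [4.43908367e+02 1.15338197e+01 1.33611434e-01]
```

View pics/scene.png

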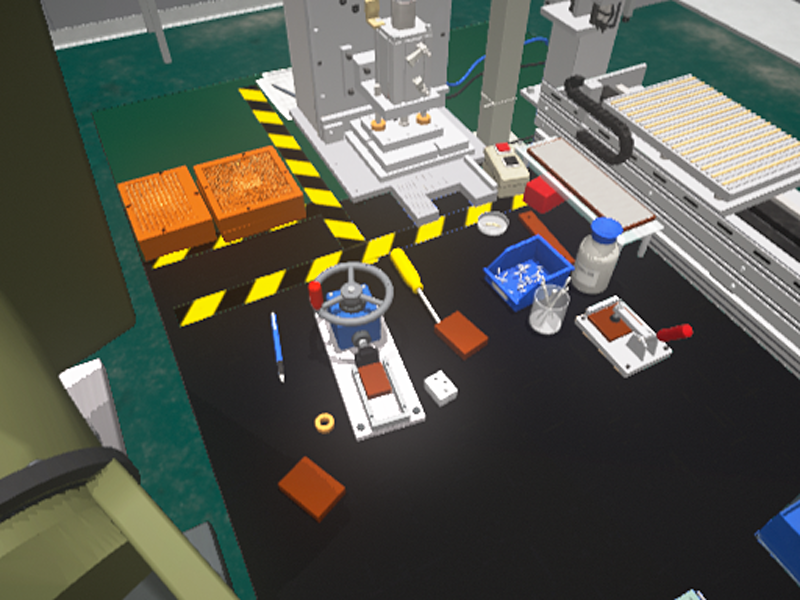

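View pics/top.png

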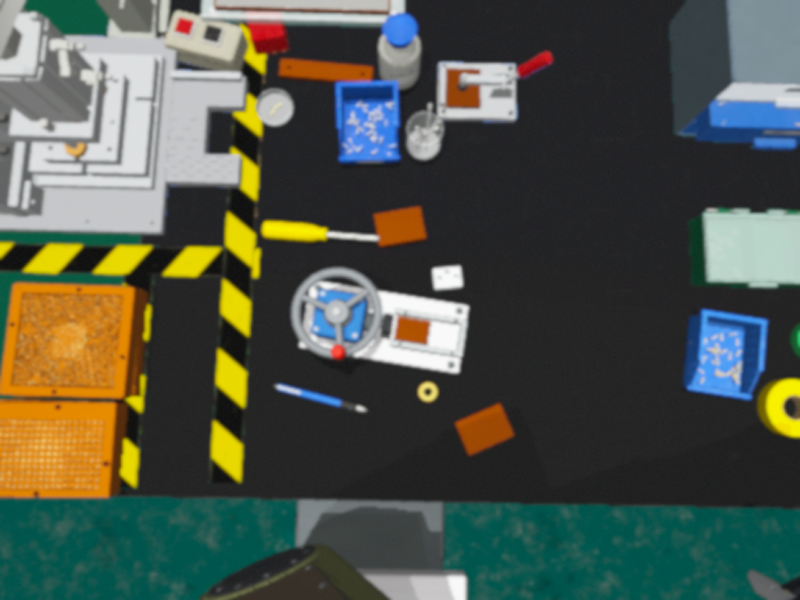

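The handle I want is the red upright one on the grey wheel: top native (216,226), scene (202,188). It could be taken for the red toggle-clamp handle (top 342,40), the red block (top 172,23) or the red button (top 117,16). The coupon in the guide is at top (263,212). The larger coupons lie loose at (256,145) and (310,275), and one more is in the clamp fixture at (296,57). Next I fit the wheel and check the choice in a crop.

```bash
cat >> h.py <<'E'
def redpts(c):
    hsv=cv2.cvtColor(c['img'],cv2.COLOR_BGR2HSV);P=pts(c)
    m=((hsv[...,0]<6)|(hsv[...,0]>174))&(hsv[...,1]>150)&(hsv[...,2]>60)
    m&=(P[...,2]>108)&(P[...,2]<155)&(P[...,0]<700)&(P[...,0]>350)
    return P[m],m
def handle(c):
    q,m=redpts(c);t=q[q[:,2]>141]
    return len(q),t.mean(0) if len(t) else None,q.max(0),q.min(0)
def circ(q):
    from scipy.optimize import least_squares
    return least_squares(lambda p:np.hypot(q[:,0]-p[0],q[:,1]-p[1])-55,[500,20],loss='soft_l1').x
E
python3 - <<'E'
from h import *
for n in('scene','top'):
    c=eyes.camera(n);P=pts(c);print(n,handle(c))
    hsv=cv2.cvtColor(c['img'],cv2.COLOR_BGR2HSV)
    m=(P[...,2]>91)&(P[...,2]<104)&(P[...,0]<620)&(P[...,0]>400)&(abs(P[...,1]-20)<100)&(hsv[...,1]<90)
    q=P[m];
    for _ in range(3):
        o=circ(q);r=np.hypot(*(q[:,:2]-o).T);q=q[abs(r-55)<8]
    print('wheel',o,len(q))
    b=(hsv[...,0]>4)&(hsv[...,0]<16)&(hsv[...,1]>120)&(hsv[...,2]>50)&(P[...,0]>400)&(P[...,0]<600)&(P[...,2]>15)&(P[...,2]<35)
    k,l,st,ce=cv2.connectedComponentsWithStats(b.astype('uint8'))
    for i in range(1,k):
        if st[i,4]>30: print('coupon',st[i],P[l==i].mean(0),cv2.minAreaRect(P[l==i][:,:2].astype('float32')))
    if n=='top': cv2.imwrite('pics/crop.png',cv2.resize(c['img'][165:240,180:310],(780,450),interpolation=cv2.INTER_CUBIC))
    K=(hsv[...,0]>100)
E
```

```text
scene (122, array([453.13696662,  16.29956049, 145.37772218]), array([461.90413525,  24.53453483, 149.03125453]), array([444.64302261,   9.02189023, 108.28494319]))
wheel [507.2904124   22.42981265] 569
coupon [145 131  51  20 274] [468.37426594 317.52112768  25.08217117] ((472.0767822265625, 317.4836120605469), (143.509521484375, 8.682259559631348), 0.5328003764152527)
coupon [229 232  21  23 308] [492.06218932 -78.98563141  25.33956218] ((492.7137145996094, -77.73252868652344), (50.304134368896484, 34.33344268798828), 81.98072052001953)
top (56, array([451.45431921,  18.45617051, 144.92709689]), array([458.57861756,  24.11796415, 148.00143219]), array([443.64501044,  11.52665026, 114.31383208]))
wheel [506.32350447  26.39858058] 877
coupon [ 83 185   9  64 223] [463.48506531 317.6933367   25.17681852] ((472.14105224609375, 317.7627868652344), (4.746771812438965, 142.0708465576172), 89.98448181152344)
coupon [254 203  20  17 269] [491.43423214 -76.95998075  24.5087139 ] ((491.7100830078125, -77.25856018066406), (43.55464172363281, 32.18433380126953), 81.59857940673828)
```

View pics/crop.png

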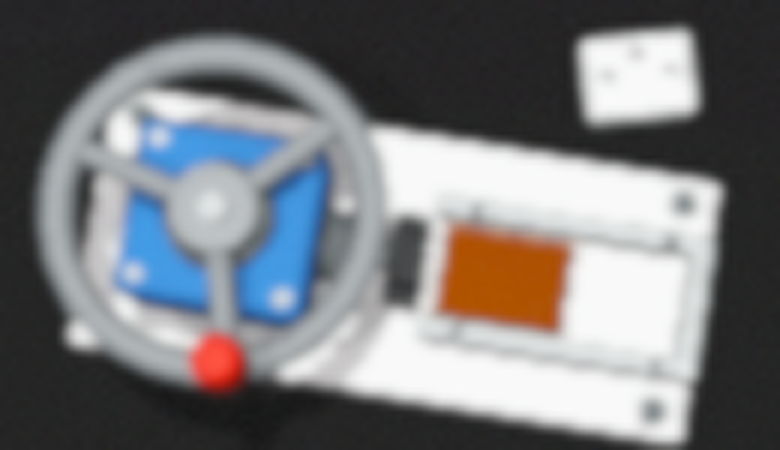

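The crop confirms it: the red handle (crop 217,362) is on the rim of the grey wheel, and the small coupon (crop 505,280) lies in the guide. The wheel centre is at about (507,24.5) and the handle at about (452,17.5). The first move goes to a point behind the handle, high up, with the fingers shut.

{"fn": "arm_command", "kwargs": {"plan": [[-1,0.0337,-0.0278,0,0],[-1,0.0337,-0.0278,0,0],[-1,0.0337,-0.0278,0,0],[-1,0.0337,-0.0278,0,0],[-1,0.0337,-0.0278,0,0],[-1,0.0337,-0.0278,0,0],[-1,0.0337,-0.0278,0,0],[-1,0.0337,-0.0278,0,0],[-1,0.0337,-0.0278,0,0],[-1,0.0337,-0.0278,0,0],[-1,0.0337,-0.0278,0,0],[-1,0.0337,-0.0278,0,0],[-1,0,0,0,-0.158],[-1,0,0,0,-0.158],[-1,0,0,0,-0.158],[-1,0,0,0,-0.158],[-1,0,0,0,-0.158],[-1,0,0,0,-0.158],[-1,0,0,0,-0.158],[-1,0,0,0,-0.158]], "newtons": 10}}

```text
clock: 2.7
eef_pos: [457.8, -27.3, 205.3]
eef_rot: [-3.141, -0.0, 1.701]
wrist_force: [-0.2, 0.1, 0.0]
finger_gap: 0.5
finger_force: 0.0
```

{"fn": "arm_command", "kwargs": {"plan": [[-1,0,0,0.03,0],[-1,0,0,0.03,0],[-1,0,0,0.02,0],[-1,0,0,0.01,0],[-1,0,0,0,0]]}}

```text
clock: 3.32
eef_pos: [457.7, -27.3, 115.3]
eef_rot: [-3.141, -0.0, 1.696]
wrist_force: [-0.0, -0.1, -0.4]
finger_gap: 0.8
finger_force: 0.0
```

```bash
python3 - <<'E'
from h import *
s=manip.read_state();print(s['eef_pos'],s['joints'],s['finger_gap'])
c=eyes.camera('scene');print(handle(c))
cv2.imwrite('pics/a.png',cv2.resize(c['img'][130:270,150:330],(720,560),interpolation=cv2.INTER_CUBIC))
E
```

```text
[457.74952327 -27.27229198 115.33578303] [-1.39418412e-01  2.00524077e-01  1.87159480e+00  1.89445639e-05
  1.07011533e+00 -2.64439702e-01] 0.7784166496170133
(56, array([450.70469004,  12.67309893, 144.28668897]), array([454.26786962,  17.83655602, 147.55248832]), array([444.94081843,   8.87003481, 110.77325196]))
```

View pics/a.png

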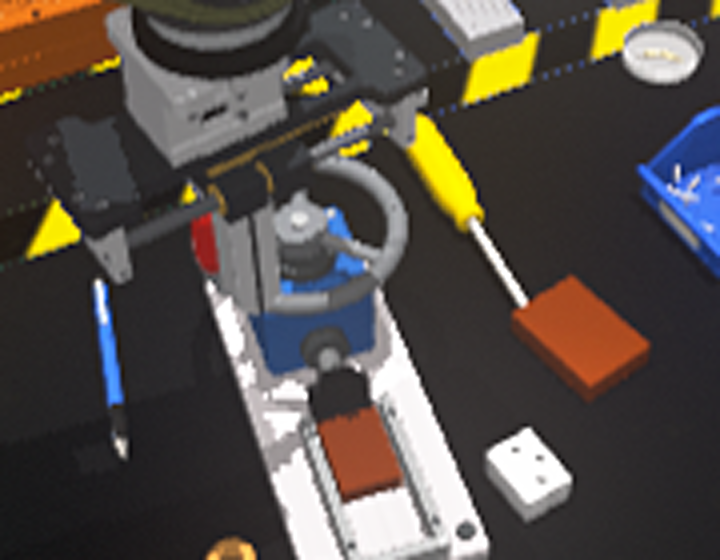

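The fingers hang just behind the handle (crop 205,245), clear of the rim. I approach slowly until they touch.

{"fn": "arm_command", "kwargs": {"plan": [[-1,0.008,0,0,0],[-1,0.008,0,0,0],[-1,0.006,0,0,0],[-1,0.003,0,0,0],[-1,0.001,0,0,0],[-1,0.001,0,0,0]]}}

```text
clock: 4.12
eef_pos: [454.5, -0.5, 115.4]
eef_rot: [-3.142, 0.0, 1.696]
wrist_force: [-0.3, -1.1, -0.1]
finger_gap: 0.6
finger_force: 0.0
```

{"fn": "arm_command", "kwargs": {"plan": [[-1,0.001,0,0,0],[-1,0.001,0,0,0]]}}

```text
clock: 4.38
eef_pos: [454.3, 1.3, 115.5]
eef_rot: [3.141, 0.0, 1.696]
wrist_force: [0.5, -1.9, -0.5]
finger_gap: 0.7
finger_force: 1.1
```

{"fn": "arm_command", "kwargs": {"plan": [[-1,0.001,0,0,0],[-1,0.001,0,0,0]]}}

```text
clock: 4.62
eef_pos: [454.0, 3.4, 115.5]
eef_rot: [3.142, 0.0, 1.696]
wrist_force: [1.1, -1.8, -0.4]
finger_gap: 0.4
finger_force: 1.1
```

Contact made at about 2 N. Now arc rows: 0.1 rad each about the wheel axis.

{"fn": "arm_command", "kwargs": {"plan": [[-1,0.0056,-0.0012,0,0.1],[-1,0.0056,-0.0012,0,0.1],[-1,0.0056,-0.0012,0,0.1],[-1,0.0056,-0.0012,0,0.1],[-1,0.0056,-0.0012,0,0.1],[-1,0.0056,-0.0012,0,0.1],[-1,0.0056,-0.0012,0,0.1],[-1,0.0056,-0.0012,0,0.1]]}}

```text
clock: 5.62
eef_pos: [454.4, 48.2, 115.4]
eef_rot: [-3.141, 0.0, 0.892]
wrist_force: [-1.0, -2.1, 0.3]
finger_gap: -0.0
finger_force: 1.3
```

```bash
cat >> h.py <<'E'
O=np.array([506.8,24.5])
def rep():
    s=manip.read_state();y=s['eef_rot'][2];d=O-s['eef_pos'][:2]
    a=d@[np.cos(y),np.sin(y)];b=d@[np.sin(y),-np.cos(y)]
    print('axis in tool',a.round(1),b.round(1),'yaw',y.round(3),'j6',s['joints'][5].round(2),'z',s['eef_pos'][2].round(1),'F',s['wrist_force'].round(1))
    for n in('scene','top'):
        k,t,mx,mn=handle(eyes.camera(n))
        if t is not None:
            r=t[:2]-O;print(n,k,t.round(1),'r',np.hypot(*r).round(1),'clockwise from start',np.rad2deg((np.pi+.128-np.arctan2(r[1],r[0]))%(2*np.pi)).round(1))
        else: print(n,k)
E
python3 -c "from h import *;rep()"
```

```text
axis in tool 14.4 55.7 yaw 0.892 j6 0.7 z 115.4 F [-1.  -2.1  0.3]Traceback (most recent call last):
  File "<string>", line 1, in <module>
    from h import *;rep()
                    ~~~^^
  File "h.py", line 31, in rep
    k,t,mx,mn=handle(eyes.camera(n))
              ~~~~~~^^^^^^^^^^^^^^^^
  File "h.py", line 21, in handle
    return len(q),t.mean(0) if len(t) else None,q.max(0),q.min(0)
                                                ~~~~~^^^
    return umr_maximum(a, axis, None, out, keepdims, initial, where)
ValueError: zero-size array to reduction operation maximum which has no identity
```

{"fn": "arm_command", "kwargs": {"plan": [[-1,0.0056,-0.0012,0,0.1],[-1,0.0056,-0.0012,0,0.1],[-1,0.0056,-0.0012,0,0.1],[-1,0.0056,-0.0012,0,0.1],[-1,0.0056,-0.0012,0,0.1],[-1,0.0056,-0.0012,0,0.1],[-1,0.0056,-0.0012,0,0.1],[-1,0.0056,-0.0012,0,0.1],[-1,0.0056,-0.0012,0,0.1],[-1,0.0056,-0.0012,0,0.1],[-1,0.0056,-0.0012,0,0.1],[-1,0.0056,-0.0012,0,0.1],[-1,0.0056,-0.0012,0,0.1],[-1,0.0056,-0.0012,0,0.1],[-1,0.0056,-0.0012,0,0.1],[-1,0.0056,-0.0012,0,0.1]]}}

```text
clock: 7.68
eef_pos: [531.5, 77.1, 115.4]
eef_rot: [3.142, 0.001, -0.706]
wrist_force: [-2.2, 1.0, 1.7]
finger_gap: 1.0
finger_force: 1.2
```

```bash
sed -i "s/,q.max(0),q.min(0)$/,0,0/" h.py; python3 -c "from h import *;rep()"
```

```text
axis in tool 15.3 56.0 yaw -0.706 j6 2.35 z 115.4 F [-2.2  1.   1.7]
scene 91 [544.9  62.2 145.6] r 53.6 clockwise from start 142.7
top 0
```

{"fn": "arm_command", "kwargs": {"plan": [[-1,-0.005,0,0,0],[-1,-0.01,0,0,0],[-1,-0.01,0,0,0],[-1,0,0,0,-0.1745],[-1,0,0,0,-0.1745],[-1,0,0,0,-0.1745],[-1,0,0,0,-0.1745],[-1,0,0,0,-0.1745],[-1,0,0,0,-0.1745],[-1,0,0,0,-0.1745],[-1,0,0,0,-0.1745],[-1,0,0,0,-0.1745]]}}

```text
clock: 9.28
eef_pos: [512.1, 93.4, 115.6]
eef_rot: [3.141, -0.0, 0.873]
wrist_force: [0.7, 0.6, -0.2]
finger_gap: 0.7
finger_force: 0.0
```

{"fn": "arm_command", "kwargs": {"plan": [[-1,0,0,0,-0.1745],[-1,0,0,0,-0.1745],[-1,0,0,0,-0.1745],[-1,0,0,0,-0.1745],[-1,0,0,0,-0.1745],[-1,0,0,0,-0.1745],[-1,0,0,0,-0.1745],[-1,0,0,0,-0.1745],[-1,0,0,0,-0.1745],[-1,0,0,0,0]]}}

```text
clock: 10.52
eef_pos: [512.2, 93.4, 115.5]
eef_rot: [3.142, 0.0, 2.437]
wrist_force: [0.0, -0.1, -1.1]
finger_gap: 0.4
finger_force: 0.0
```

```bash
python3 -c "from h import *;rep()"
```

```text
axis in tool -40.5 -55.9 yaw 2.437 j6 -0.76 z 115.5 F [ 0.  -0.1 -1.1]
scene 95 [545.1  62.3 145.3] r 53.8 clockwise from start 142.7
top 56 [545.3  63.1 144.9] r 54.5 clockwise from start 142.2
```

{"fn": "arm_command", "kwargs": {"plan": [[-1,-0.008,0,0,0],[-1,-0.008,0,0,0],[-1,-0.005,0,0,0],[-1,-0.002,0,0,0],[-1,-0.001,0,0,0],[-1,-0.001,0,0,0],[-1,-0.001,0,0,0],[-1,-0.0056,0.0012,0,0.1],[-1,-0.0056,0.0012,0,0.1],[-1,-0.0056,0.0012,0,0.1],[-1,-0.0056,0.0012,0,0.1],[-1,-0.0056,0.0012,0,0.1],[-1,-0.0056,0.0012,0,0.1]]}}

```text
clock: 12.25
eef_pos: [557.3, 53.4, 115.4]
eef_rot: [-3.141, -0.001, 1.834]
wrist_force: [-2.3, 2.5, 0.8]
finger_gap: 0.7
finger_force: 1.3
```

```bash
python3 -c "from h import *;rep()"
```

```text
axis in tool -14.8 -56.2 yaw 1.834 j6 -0.23 z 115.4 F [-2.3  2.5  0.8]
scene 100 [560.2  32.9 145.5] r 54.0 clockwise from start 178.4
top 0
```

{"fn": "arm_command", "kwargs": {"plan": [[-1,-0.0056,0.0012,0,0.1],[-1,-0.0056,0.0012,0,0.1],[-1,-0.0056,0.0012,0,0.1],[-1,-0.0056,0.0012,0,0.1],[-1,-0.0056,0.0012,0,0.1],[-1,-0.0056,0.0012,0,0.1],[-1,-0.0056,0.0012,0,0.1],[-1,-0.0056,0.0012,0,0.1],[-1,-0.0056,0.0012,0,0.1],[-1,-0.0056,0.0012,0,0.1],[-1,-0.0056,0.0012,0,0.1],[-1,-0.0056,0.0012,0,0.1]]}}

```text
clock: 13.85
eef_pos: [552.7, -11.1, 115.5]
eef_rot: [3.141, -0.001, 0.636]
wrist_force: [0.6, 1.7, -0.9]
finger_gap: 0.6
finger_force: 1.2
```

```bash
python3 -c "from h import *;rep()"
```

```text
axis in tool -15.7 -55.9 yaw 0.636 j6 0.85 z 115.5 F [ 0.6  1.7 -0.9]
scene 114 [536.3 -23.3 145.3] r 56.2 clockwise from start 245.6
top 0
```

{"fn": "arm_command", "kwargs": {"plan": [[-1,-0.0056,0.0012,0,0.1],[-1,-0.0056,0.0012,0,0.1],[-1,-0.0056,0.0012,0,0.1],[-1,-0.0056,0.0012,0,0.1],[-1,-0.0056,0.0012,0,0.1],[-1,-0.0056,0.0012,0,0.1],[-1,-0.0056,0.0012,0,0.1],[-1,-0.0056,0.0012,0,0.1],[-1,-0.0056,0.0012,0,0.1],[-1,-0.0056,0.0012,0,0.1],[-1,-0.0056,0.0012,0,0.1],[-1,-0.0056,0.0012,0,0.1]]}}

```text
clock: 15.45
eef_pos: [490.9, -30.3, 115.6]
eef_rot: [-3.142, -0.001, -0.562]
wrist_force: [1.7, -1.4, -2.2]
finger_gap: 0.4
finger_force: 1.3
```

```bash
python3 -c "from h import *;rep()"
```

```text
axis in tool -15.7 -54.8 yaw -0.562 j6 2.0 z 115.6 F [ 1.7 -1.4 -2.2]
scene 32
top 0
```

{"fn": "arm_command", "kwargs": {"plan": [[-1,0.005,0,0,0],[-1,0.01,0,0,0],[-1,0.01,0,0,0],[-1,0,0,0,-0.1745],[-1,0,0,0,-0.1745],[-1,0,0,0,-0.1745],[-1,0,0,0,-0.1745],[-1,0,0,0,-0.1745],[-1,0,0,0,-0.1745],[-1,0,0,0,-0.1745],[-1,0,0,0,-0.1745],[-1,0,0,0,-0.1745]]}}

```text
clock: 17.05
eef_pos: [512.3, -44.0, 115.3]
eef_rot: [-3.141, 0.0, 1.014]
wrist_force: [0.2, -0.2, 0.3]
finger_gap: 0.6
finger_force: 0.0
```

{"fn": "arm_command", "kwargs": {"plan": [[-1,0,0,0,-0.1745],[-1,0,0,0,-0.1745],[-1,0,0,0,-0.1745],[-1,0,0,0,-0.1745],[-1,0,0,0,-0.1745],[-1,0,0,0,-0.1745],[-1,0,0,0,-0.1745],[-1,0,0,0,-0.1745],[-1,0,0,0,-0.1745],[-1,0,0,0,0]]}}

```text
clock: 18.3
eef_pos: [512.2, -43.9, 115.3]
eef_rot: [-3.142, -0.0, 2.577]
wrist_force: [-0.4, -0.2, -0.4]
finger_gap: 0.5
finger_force: 0.0
```

```bash
python3 -c "from h import *;rep()"
```

```text
axis in tool 41.2 54.9 yaw 2.577 j6 -1.16 z 115.3 F [-0.4 -0.2 -0.4]
scene 33
top 0
```

{"fn": "arm_command", "kwargs": {"plan": [[-1,0.008,0,0,0],[-1,0.008,0,0,0],[-1,0.005,0,0,0],[-1,0.002,0,0,0],[-1,0.001,0,0,0],[-1,0.001,0,0,0],[-1,0.0056,-0.0012,0,0.1],[-1,0.0056,-0.0012,0,0.1],[-1,0.0056,-0.0012,0,0.1],[-1,0.0056,-0.0012,0,0.1],[-1,0.0056,-0.0012,0,0.1],[-1,0.0056,-0.0012,0,0.1],[-1,0.0056,-0.0012,0,0.1],[-1,0,0,0,0]]}}

```text
clock: 20.15
eef_pos: [459.5, -6.4, 115.5]
eef_rot: [3.141, 0.0, 1.879]
wrist_force: [1.3, 0.0, 1.0]
finger_gap: 0.2
finger_force: 0.0
```

```bash
python3 -c "from h import *;rep()"
```

```text
axis in tool 15.1 54.4 yaw 1.879 j6 -0.4 z 115.5 F [1.3 0.  1. ]
scene 15 [448.6  10.8 144.7] r 59.7 clockwise from start 354.1
top 0
```

I back away to see the handle clearly before the last few degrees.

{"fn": "arm_command", "kwargs": {"plan": [[-1,-0.01,0,0,0],[-1,-0.025,0,0,0],[-1,-0.03,0,0,0],[-1,-0.04,0,0,0],[-1,-0.04,0,0,0],[-1,-0.04,0,0,0],[-1,0,0,0,0]]}}

```text
clock: 21.12
eef_pos: [515.5, -185.4, 115.0]
eef_rot: [-3.141, -0.0, 1.876]
wrist_force: [-0.6, 0.9, 0.2]
finger_gap: 0.5
finger_force: 0.0
```

```bash
python3 -c "from h import *;rep()
c=eyes.camera('top');cv2.imwrite('pics/b.png',cv2.resize(c['img'][165:265,180:340],(800,500),interpolation=cv2.INTER_CUBIC))"
```

```text
axis in tool 202.8 54.7 yaw 1.876 j6 -0.72 z 115.0 F [-0.6  0.9  0.2]
scene 119 [455.1   8.4 145.4] r 54.1 clockwise from start 350.0
top 52 [453.  11. 145.] r 55.5 clockwise from start 353.2
```

View pics/b.png

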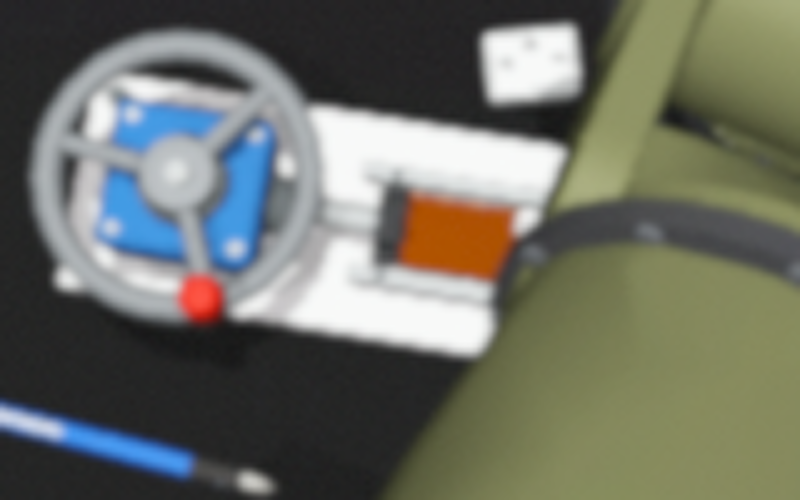

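The picture shows the handle (crop 203,298) about 8 mm short of its start, and the pusher against the coupon, which has been fed. I finish with the last 0.14 rad.

{"fn": "arm_command", "kwargs": {"plan": [[-1,0.03,0,0,0],[-1,0.04,0,0,0],[-1,0.04,0,0,0],[-1,0.04,0,0,0],[-1,0.02,0,0,0],[-1,0.008,0,0,0],[-1,0.003,0,0,0],[-1,0.002,0,0,0],[-1,0.002,0,0,0],[-1,0.0028,-0.0006,0,0.05],[-1,0.0028,-0.0006,0,0.05],[-1,0.0022,-0.0005,0,0.04],[-1,0,0,0,0]]}}

```text
clock: 22.9
eef_pos: [455.9, 0.4, 115.4]
eef_rot: [-3.141, 0.0, 1.738]
wrist_force: [-0.8, -1.8, 0.6]
finger_gap: 0.4
finger_force: 0.6
```

{"fn": "arm_command", "kwargs": {"plan": [[-1,-0.01,0,0,0],[-1,-0.025,0,0,0],[-1,-0.03,0,0,0],[-1,-0.04,0,0,0],[-1,-0.04,0,0,0],[-1,-0.04,0,-0.03,0],[-1,0,0,-0.04,0],[-1,0,0,0,0]]}}

```text
clock: 23.9
eef_pos: [487.5, -183.2, 187.9]
eef_rot: [3.138, 0.002, 1.737]
wrist_force: [-0.3, 0.1, -0.9]
finger_gap: 0.6
finger_force: 0.0
```

```bash
python3 -c "from h import *;rep()
c=eyes.camera('scene');cv2.imwrite('pics/c.png',cv2.resize(c['img'][150:290,150:330],(720,560),interpolation=cv2.INTER_CUBIC))"
```

```text
axis in tool 201.6 53.5 yaw 1.737 j6 -0.6 z 187.9 F [-0.3  0.1 -0.9]
scene 73 [453.1  16.3 145.4] r 54.3 clockwise from start 358.7
top 55 [451.5  17.9 145.2] r 55.7 clockwise from start 0.5
```

View pics/c.png

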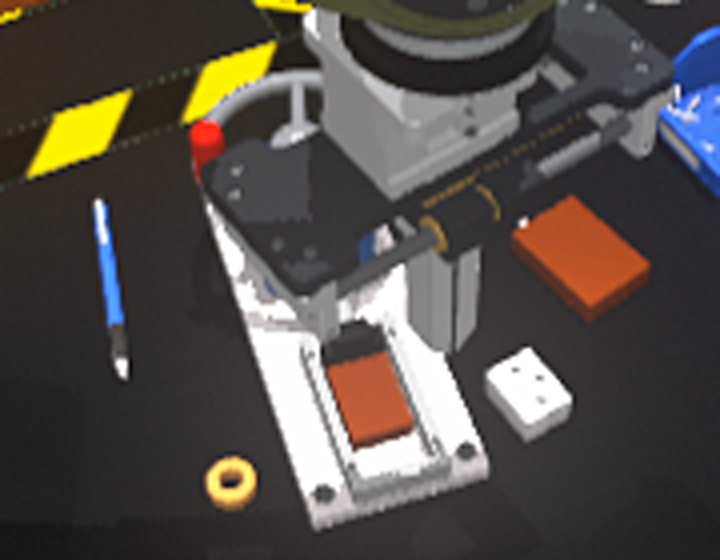

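The handle (crop 207,148) is back within about 1 mm of its start. The coupon (crop 370,400) lies flat in the channel against the pusher, the bystanders in view are where they were, and the hand is clear.

```bash
python3 -c "from h import *;print(ticket.sign_off())"
```

```text
the job is handed in; nothing more can be done
None
```

The wheel made one full clockwise turn, pushed only at the handle. By camera the handle ended within about 1 mm of its start, with the coupon fed and flat in its channel and the hand clear. The job is handed in, but sign-off returned no verdict.

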